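# Proof-pull a clay mug's handle on the spring gauge

## Task

Proof-test the handle of the clay mug in the pull jig: give the winged key a quarter turn counter-clockwise to free the gauge, then draw the upright wooden grip out of the gauge until the drag pointer on top stands between the two prongs of the steel marker, not past them. Ease the grip back home without letting it snap, so that the pointer is left standing between the prongs. Leave the key open, do not shift the marker, and leave the tile, stamp and cutter beside it where they are.

Things in the scene. Friction and masses are not known exactly. Their poses are not given: they have to be found in the camera images.
- jig: Pull jig, fixed to the table. Origin on the table surface under the case centre; x across its plywood board, y along it, z up. The board is 12 mm thick and spans x -87 to +43, y -155 to +150 mm. At the +y end a terracotta mug, 62 mm wide, its rim 70 mm above the table, is clamped and hooked to the gauge. The grip is drawn along -y.
- jig_centre (a point): Centre of the top of the aluminium gauge case, 50 mm above the table; axes as the jig's. The case is 60 (x) x 90 (y) mm. The grip comes out at its -y end. The key stands on the -x side, at x -56, y +5 mm. Pointer and marker stand on the case top, at x -13 to +30 mm, up to 62.5 mm above the table.
- key_wings (a point): Winged key: this point is on its upright turning axis, 62 mm above the table. Dark steel blade of two wings, 44 mm long, 8 mm thick, 46 to 74 mm above the table, dipping to 64 mm in the middle. Its x axis runs along the blade and turns with it. The wing tips pass 4 mm from the case's side wall (top at 50 mm); pinch the blade above that, across its thickness.
- key (a joint): Turn of the key in rad, 0 = locked (blade square to the case, along jig x), positive = counter-clockwise seen from above, stop at 1.6 (blade along the case). Stays where it is left; turns with about 0.05 N m. While locked, a catch lets the grip move only about 4 mm; from about 1.1 rad on the grip is free.
- grip_centre (a point): Centre of the upright wooden grip of the drawbar, 64 mm above the table: a paddle 40 mm wide (point x), 12 mm thick (point y), from 40 to 80 mm above the table, standing on a thin rod 30 mm above the table. Axes as the jig's. At home its centre is 110 mm from the case centre along jig -y, leaving 59 mm between it and the case front.
- draw (a joint): How far the grip is drawn out along jig -y, in m; 0 = home, stop at 0.078. A spring pulls it home: about 4 N at home, rising 1.2 N for each 10 mm; released far out it snaps back.
- pointer_top (a point): Top centre of the drag pointer, a dark steel plate 26 mm across (x), 3 mm thick (y), rising 12 mm above the case top, 62 mm above the table. Axes as the jig's.
- pointer (a joint): Travel of the drag pointer along jig -y in m, starting at 0. The drawbar pushes it outward about 1 to 2 mm behind its own travel and leaves it at the farthest point reached (light friction, 0.8 N); it does not come back with the grip.
- marker_gap (a point): Middle of the gap between the marker's two steel prongs, on the pointer's line, at the height of the pointer's top. The gap is 14 mm clear along y; the prongs are 4 mm thick and stand on the jig's +x side of the pointer, on the case top. Axes as the jig's. The pointer is right when it is level with this point along jig y.
- marker (a joint): Where the marker is set, in m along jig -y on the pointer's scale: the pointer is in the middle of the gap when joint pointer equals this value (0.025 to 0.058). Held by 5 N friction.
- tile_centre (a point): Centre of a small glazed test tile, 34 x 34 x 7 mm, lying loose on the jig board on the key's side, towards the grip end. Bystander.
- stamp_centre (a point): Centre of a wooden stamp block with a knob, 37 x 42 x 46 mm, standing loose on the table beyond the jig board (+x side). Bystander.
- cutter_centre (a point): Centre of a wavy tin clay cutter, 48 x 53 x 22 mm, loose on the table on the robot's side of the jig board. Bystander.

How it is judged:
By the outcome, as a careful person would: the job done as asked, in the order asked, and still so for the second after the job is handed in, with the robot touching nothing.
It also fails if it takes over 48 s, if anything falls off the work surface, if the arm or the gripper's body presses on something with over 40 N, if the wrist force passes 120 N, or if a joint passes its speed limit or range.

## Robot

A 6-joint arm with a two-finger parallel gripper is mounted at the origin on the work surface; the furniture and walls round the work are solid. World frame = base frame: x ahead of the robot, y to its left, z up, the work surface at z = 0. Lengths are in m, angles in rad, forces in N, time in s.
With the tool pointing down it reaches from about 0.275 to 0.85 m from the base axis. Payload 5.2 kg.
Tool frame: the origin (TCP) lies midway between the tips of the shut fingers; the grasp point (between the pads) lies behind it (ctrl.pinch_z is the z of the grasp point in the tool frame, in m); z points along the fingers, y is the line along which they close (so a half turn about z gives the same grasp; the last joint's range is limited). The gripper opens to 85 mm and grips with 20 to 120 N. Pads are 22 mm wide; open, the fingers measure 114 mm over their backs; the gripper's body (76 mm by 85 mm) begins 54 mm behind the grasp point. The pads swing forward as they close: fully open they stand 13 mm farther back than shut.
Start: joints at [-1.525, 0.259, 1.535, -0, 1.348, -0.203], TCP at [0.135, -0.533, 0.231] pointing down, gripper open.
Joint ranges: [-3.14, 3.14], [-0.91, 2.08], [0.19, 2.58], [-1.22, 4.36], [0.22, 2.71], [-3.12, 3.12]. Speed limits (rad/s): [2.57, 2.57, 3.14, 3.14, 3.14, 3.14].

## Interface

Orientations are given as a unit quaternion [x, y, z, w].
In Python, from plant import sensors, vision, order, ctrl gives the robot as it stands.
- The arm moves only by the tool send_rows, never from a script. Its argument "plan" is a list of rows, each a list of 5 numbers: the shift along the world's x, y, z in m, then the turn about the world's z in rad, then the closure, from 0 (fully open) to 1 (shut). In form: [[dx, dy, dz, spin, grip], ...]. A call has 1 to 5 rows; each row shifts and turns the commanded pose from where the row before left it; what a row does not reach is not made up. A row lasts 1/12 s, in which the tool goes at most 41.7 mm and 7.16 degrees, less where a joint would pass 70% of its speed; a pose out of reach is approached as far as the arm can. A call with a gripper value outside its range is refused whole. The fingers move at their own pace and stop on an object; "grip_force" is the grip in N (left out, the last holds). Time passes only in rows, so rows that do not move let the fingers close. It gives the time, the measured TCP pose, the force, the opening and the grip force at its end, in the units of the state.
- sensors.read_state(): the state, without advancing time (a new reading comes with each control period).
- vision.get_image(name): name is "scene" or "top"; returns a dict with "image" (400x640x3 uint8, blue, green, red), "vfov" (degrees; the focal length in pixels is half the picture's height over the tangent of half this angle, whatever the lens; pixels are square), "cx", "cy" (the principal point, pixels), "T" (4x4, takes a point from camera to world coordinates). Camera axes: x right, y up, looking along -z (the intrinsics and any distortion apply to the point x, -y, -z); pixel columns grow to the right and rows downward; lengths in m; the calibration is good to about 2 mm. A picture is of the moment at which its call begins. There is no depth.
- order.finish_job(): hands the job in; it is judged then, once.
The state is a dict: "time": time; "q": joint angles; "dq": joint speeds; "joint_efforts": joint torques, N m; "tool_pos": TCP position; "eef_rot": TCP orientation; "force": force on the tool from outside, world axes, zero at the start; "ft_torque": the same for the moment, N m; "gripper_width": opening from 0.0 (shut) to 1.0 (fully open); "gripper_force": force on a finger pad.
Only numpy, scipy, OpenCV 4.12 (cv2) and the standard library are available. Lean on these libraries where they do the work, as an engineer would, in place of code of your own. Each camera call takes 0.05 s, during which the arm holds its last target. There are 200 camera calls.

## Working session

There is one attempt and no reset: what is moved stays moved. The work goes in short steps, Python scripts to look and compute and a tool call to move; the robot and the scene stay as the last step left them, time stands still between calls to the robot, and variables do not carry over. Pictures are saved under pics/ and viewed, at most 10 in all, crops included, and the job is handed in when it is done.

Besides the shell and the picture viewer there is one more tool, called in YAML: its name, and indented under it one key for each argument. send_rows: Moves the arm, as the interface text tells. Its arguments: {"type":"object","properties":{"plan":{"type":"array"},"grip_force":{"type":"number"}},"required":["plan"]}

```bash
ls; mkdir -p pics
cat > h.py <<'E'
import numpy as np, cv2
from plant import sensors, vision, order, ctrl
def grab(n,f):
    d=vision.get_image(n); cv2.imwrite(f'pics/{f}.png',d['image']); np.save(f'pics/{f}.npy',d,allow_pickle=True); return d
def load(f): return np.load(f'pics/{f}.npy',allow_pickle=True).item()
def ray(d,u,v):
    f=200/np.tan(np.radians(d['vfov'])/2); T=np.array(d['T'])
    r=np.array([(u-d['cx'])/f,-(v-d['cy'])/f,-1]); return T[:3,3],T[:3,:3]@r
def plane(d,u,v,z):
    o,r=ray(d,u,v); return o+r*(z-o[2])/r[2]
def proj(d,p):
    f=200/np.tan(np.radians(d['vfov'])/2); T=np.array(d['T'])
    c=T[:3,:3].T@(np.array(p)-T[:3,3]); return d['cx']-f*c[0]/c[2], d['cy']+f*c[1]/c[2]
E
python3 - <<'E'
from h import *
for n in('top','scene'):
    d=grab(n,n+'0'); print({k:v for k,v in d.items() if k!='image'})
print(sensors.read_state(), ctrl.pinch_z)
E
```

```text
pics
{'vfov': 44.707452540606596, 'cx': 323.2153775150306, 'cy': 202.177812051024, 'T': array([[-0.01639682,  0.99191245, -0.12586041,  0.40054719],
       [-0.99925461, -0.02065622, -0.03261206, -0.18476635],
       [-0.0349481 ,  0.12523186,  0.99151178,  0.91585566],
       [ 0.        ,  0.        ,  0.        ,  1.        ]])}
{'vfov': 48.11315090451288, 'cx': 313.3544594561421, 'cy': 197.4273090030642, 'T': array([[ 0.86287155,  0.3711365 , -0.34308948,  0.20281774],
       [-0.50541452,  0.6375991 , -0.58139792, -0.66962833],
       [ 0.00297555,  0.67507413,  0.7377439 ,  0.69772597],
       [ 0.        ,  0.        ,  0.        ,  1.        ]])}
{'time': 0.1, 'q': array([-1.52482410e+00,  2.59288478e-01,  1.53594767e+00,  2.27557252e-05,
        1.34799350e+00, -2.02794082e-01]), 'dq': array([-0.00082883, -0.00374338, -0.00185187, -0.00076976,  0.00135625,
        0.00092025]), 'joint_efforts': array([ 2.35792606e-03, -4.46966171e+01, -2.91246754e+01, -1.10123174e-04,
        6.18052465e-03, -1.22426677e-06]), 'tool_pos': array([ 0.13542692, -0.5325954 ,  0.23055836]), 'eef_rot': array([ 9.92274364e-01,  1.24060129e-01,  7.51739490e-05, -8.15114467e-04]), 'force': array([ 0.79876586, -0.59885786,  0.03318181]), 'ft_torque': array([-0.01074234,  0.00504849,  0.04159842]), 'gripper_force': 0.0, 'gripper_width': 0.9992221982162592} -0.0187
```

View pics/top0.png

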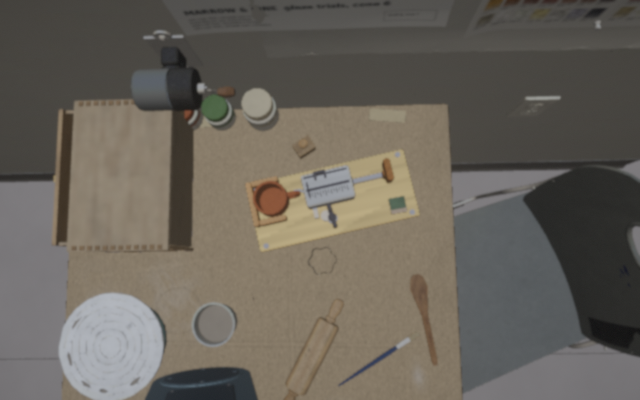

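View pics/scene0.png

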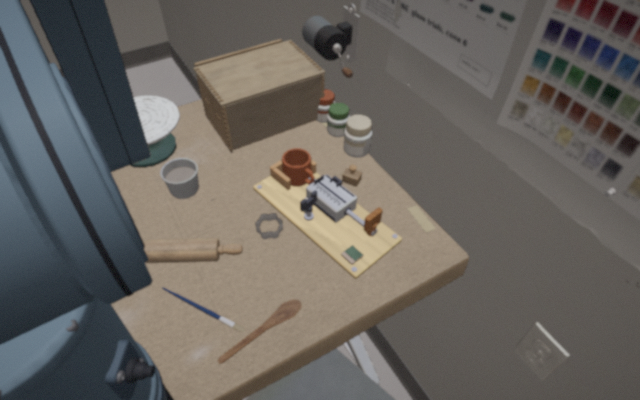

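The top view shows the mug at (272,200), the case at (328,187), the key at (332,215), the grip at (388,170), the tile at (398,204) and the cutter at (322,261). The board corners are near (398,153), (417,214), (262,248) and (247,184). I'll zoom in next.

Run:
```python
from h import *
t=load('top0')['image'][140:260,240:430]; s=load('scene0')['image'][140:280,245:410]
for n,i in(('tc',t),('sc',s)):
    i=cv2.resize(i,None,fx=4.2,fy=4.2,interpolation=cv2.INTER_CUBIC); i=cv2.convertScaleAbs(i,alpha=1.5); cv2.imwrite(f'pics/{n}.png',i[:600,:800]); print(i.shape)
d=load('top0')
hsv=cv2.cvtColor(d['image'],cv2.COLOR_BGR2HSV)
for u,v in((398,160),(410,185),(300,230),(235,260)): print(hsv[v,u])
```

```text
(504, 798, 3)
(588, 693, 3)
[ 22  75 173]
[ 21  76 174]
[ 21  74 178]
[ 18  58 136]
```

View pics/tc.png

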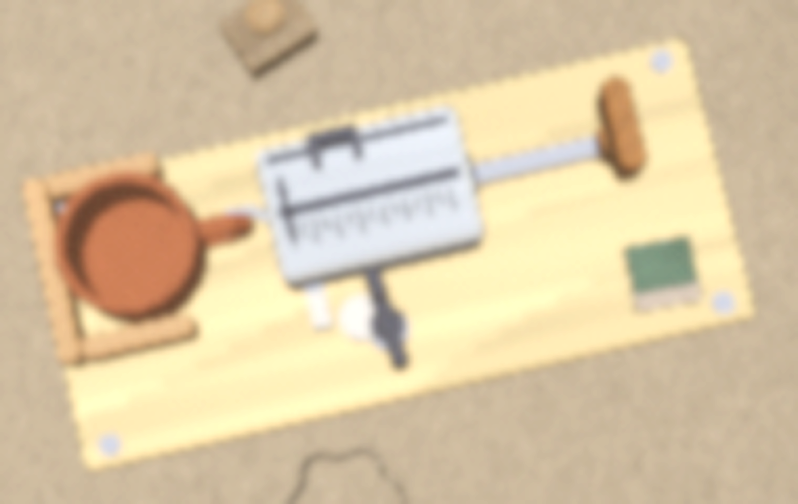

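View pics/sc.png

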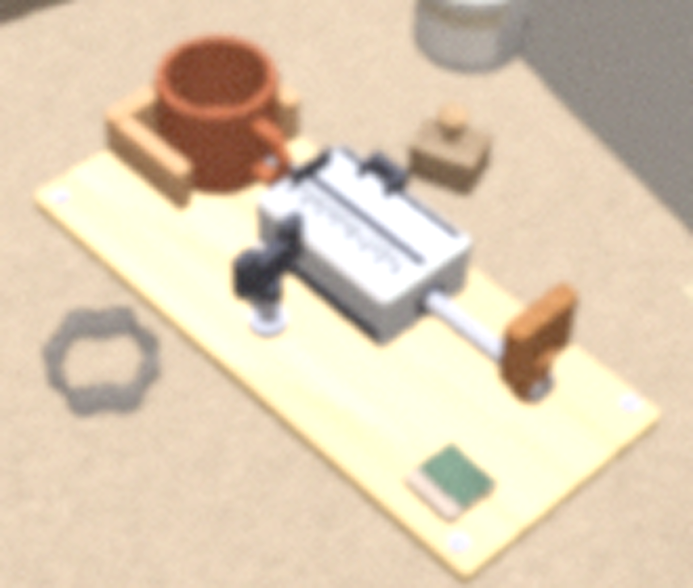

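The zoomed pictures show the pointer plate in the top crop from (281,178) to (296,243). The prongs are at about (317,165) and (358,157), the key blade runs (372,272) to (401,367), and the grip (615,80) to (630,175). Board corners are at (687,42), (752,313), (90,467) and (25,180).

```bash
cat > m.py <<'E'
from h import *
d=load('top0'); s=load('scene0')
c=lambda u,v:((u+.5)/4.2-.5+240,(v+.5)/4.2-.5+140)
cs=lambda u,v:((u+.5)/4.2-.5+245,(v+.5)/4.2-.5+140)
P=lambda u,v,z:plane(d,*c(u,v),z)
S=lambda u,v,z:plane(s,*cs(u,v),z)
cor=np.array([P(u,v,.012)for u,v in((690,40),(754,314),(87,470),(24,181))])
cor2=np.array([S(u,v,.012)for u,v in((660,411),(468,578),(36,192))])
print(cor.round(4),cor2.round(4)); print([np.linalg.norm(cor[i]-cor[i-1]).round(4) for i in range(4)])
J=np.array([[43,-155],[-87,-155],[-87,150],[43,150]])/1e3
# rigid fit
a=J-J.mean(0);b=cor[:,:2]-cor[:,:2].mean(0)
th=np.arctan2((a[:,0]*b[:,1]-a[:,1]*b[:,0]).sum(),(a*b).sum())
R=np.array([[np.cos(th),-np.sin(th)],[np.sin(th),np.cos(th)]]); o=cor[:,:2].mean(0)-R@J.mean(0)
print('th',th,'origin',o,'res',(J@R.T+o-cor[:,:2]).round(4))
w=lambda x,y:R@[x,y]+o
tj=lambda p:(R.T@(p[:2]-o)).round(4)
np.savez('jig.npz',R=R,o=o,th=th)
for n,p in dict(caseTR=P(455,110,.05),caseBR=P(480,235,.05),caseTL=P(262,155,.05),caseBL=P(292,280,.05),
  ptr1=P(281,178,.062),ptr2=P(296,243,.062),pr1=P(317,165,.0625),pr2=P(358,157,.0625),keyc=P(386,323,.064),key1=P(372,272,.074),key2=P(401,367,.074),grip1=P(612,80,.08),grip2=P(628,175,.08),tile=P(662,265,.019),
  s_key1=S(292,220,.074),s_key2=S(245,262,.074),s_grip=S(540,322,.08),s_gript1=S(562,292,.08),s_gript2=S(515,335,.08)).items(): print(n,p.round(4),'jig',tj(p))
print('key',w(-.056,.005),'grip',w(0,-.11))
E
python3 m.py
```

```text
[[ 0.6131 -0.3092  0.012 ]
 [ 0.4888 -0.3327  0.012 ]
 [ 0.4253 -0.0366  0.012 ]
 [ 0.5555 -0.008   0.012 ]] [[ 0.6157 -0.3045  0.012 ]
 [ 0.49   -0.3341  0.012 ]
 [ 0.4288 -0.0348  0.012 ]]
[np.float64(0.3066), np.float64(0.1265), np.float64(0.3029), np.float64(0.1333)]
th 0.20022979626281878 origin [ 0.54171912 -0.16481069] res [[ 0.0016  0.001 ]
 [-0.0015 -0.0013]
 [ 0.0014  0.0015]
 [-0.0015 -0.0012]]
caseTR [ 0.5758 -0.2022  0.05  ] jig [ 0.026  -0.0434]
caseBR [ 0.5213 -0.2116  0.05  ] jig [-0.0294 -0.0418]
caseTL [ 0.5581 -0.1186  0.05  ] jig [0.0252 0.042 ]
caseBL [ 0.5036 -0.1309  0.05  ] jig [-0.0307  0.0408]
ptr1 [ 0.5458 -0.1275  0.062 ] jig [0.0114 0.0357]
ptr2 [ 0.5178 -0.1335  0.062 ] jig [-0.0172  0.0354]
pr1 [ 0.551  -0.1429  0.0625] jig [0.0134 0.0196]
pr2 [ 0.554  -0.1604  0.0625] jig [0.0129 0.0019]
keyc [ 0.4829 -0.171   0.064 ] jig [-0.0588  0.0057]
key1 [ 0.5034 -0.1657  0.074 ] jig [-0.0378  0.0068]
key2 [ 0.4636 -0.177   0.074 ] jig [-0.0789  0.0036]
grip1 [ 0.5809 -0.267   0.08  ] jig [ 0.0181 -0.1079]
grip2 [ 0.5408 -0.2723  0.08  ] jig [-0.0223 -0.1051]
tile [ 0.5105 -0.2922  0.019 ] jig [-0.0559 -0.1187]
s_key1 [ 0.5013 -0.1667  0.074 ] jig [-0.04    0.0062]
s_key2 [ 0.4702 -0.1783  0.074 ] jig [-0.0728  0.001 ]
s_grip [ 0.5599 -0.2767  0.08  ] jig [-0.0044 -0.1133]
s_gript1 [ 0.5781 -0.2676  0.08  ] jig [ 0.0153 -0.108 ]
s_gript2 [ 0.5465 -0.2773  0.08  ] jig [-0.0177 -0.1112]
key [ 0.48584347 -0.17104868] grip [ 0.56359752 -0.27261299]
```

send_rows:
  plan:
    - [0.023,0.024,-0.002,-0.01,0]
    - [0.023,0.024,-0.002,-0.01,0]
    - [0.023,0.024,-0.002,-0.01,0]
    - [0.023,0.024,-0.002,-0.01,0]
    - [0.023,0.024,-0.002,-0.01,0]
  grip_force: 40

```text
time: 0.52
tool_pos: [0.2511, -0.4116, 0.2208]
eef_rot: [0.995, 0.099, -0.0, -0.0]
force: [1.0, 0.4, 0.4]
gripper_width: 1.002
gripper_force: 0.0
```

send_rows:
  plan:
    - [0.023,0.024,-0.002,0,0]
    - [0.023,0.024,-0.002,0,0]
    - [0.023,0.024,-0.002,0,0]
    - [0.023,0.024,-0.002,0,0]
    - [0.023,0.024,-0.002,0,0]

```text
time: 0.93
tool_pos: [0.3662, -0.2915, 0.211]
eef_rot: [0.995, 0.099, -0.0, -0.0]
force: [0.6, -0.3, 1.3]
gripper_width: 1.002
gripper_force: 0.0
```

send_rows:
  plan:
    - [0.023,0.024,-0.01,0,0]
    - [0.023,0.024,-0.01,0,0]
    - [0.023,0.024,-0.01,0,0]
    - [0.023,0.024,-0.01,0,0]
    - [0.023,0.024,-0.01,0,0]

```text
time: 1.35
tool_pos: [0.4812, -0.1715, 0.1606]
eef_rot: [0.995, 0.099, -0.0, -0.0]
force: [0.6, -0.7, -0.0]
gripper_width: 0.999
gripper_force: 0.0
```

send_rows:
  plan:
    - [0,0,0,0,0]
    - [0,0,0,0,0]

```text
time: 1.52
tool_pos: [0.4805, -0.1713, 0.1603]
eef_rot: [0.995, 0.101, -0.001, -0.001]
force: [-0.3, -0.3, -0.2]
gripper_width: 1.001
gripper_force: 0.0
```

send_rows:
  plan:
    - [0.001,0,-0.022,0,0.3]
    - [0.001,0,-0.022,0,0.3]
    - [0.0015,0,-0.022,0,0.3]
    - [0,0,-0.022,0,0.3]
    - [0,0,-0.019,0,0.3]

```text
time: 1.93
tool_pos: [0.483, -0.1743, 0.0535]
eef_rot: [0.995, 0.099, -0.0, 0.0]
force: [-0.3, 0.7, 0.1]
gripper_width: 0.704
gripper_force: 0.0
```

Run:
```python
from h import *
a=grab('top','t1')['image'][130:250,240:400]; b=grab('scene','s1')['image'][150:270,240:400]
cv2.imwrite('pics/v1.png',cv2.convertScaleAbs(cv2.resize(np.hstack([a,b]),None,fx=2.5,fy=2.5,interpolation=cv2.INTER_CUBIC),alpha=1.5))
print(sensors.read_state()['tool_pos'],sensors.read_state()['force'])
```

```text
[ 0.48113386 -0.17304476  0.05189533] [-0.5049379   0.58027587  0.03639613]
```

View pics/v1.png

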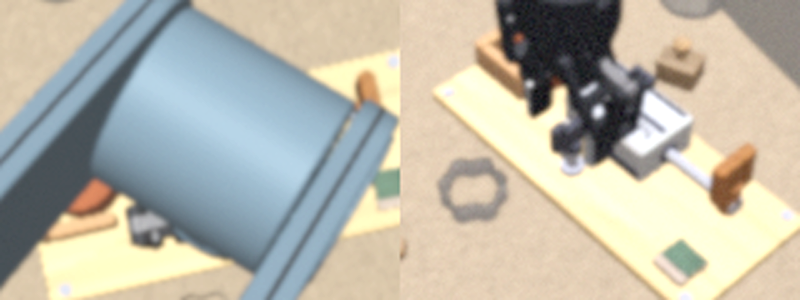

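The fingers straddle the key wing, which is at (570,135) in the right half, so I'll close and turn.

send_rows:
  plan:
    - [0.002,0.001,0.001,0,0.6]
    - [0,0,0,0,1]
    - [0,0,0,0,1]
    - [0,0,0,0,1]
    - [0,0,0,0,1]

```text
time: 2.45
tool_pos: [0.4865, -0.1707, 0.0568]
eef_rot: [0.995, 0.099, 0.001, -0.001]
force: [0.4, 6.1, 5.8]
gripper_width: 0.078
gripper_force: 39.7
```

send_rows:
  plan:
    - [0,0,0,0,1]
    - [0,0,0,0,1]
    - [0,0,0,0,1]

```text
time: 2.7
tool_pos: [0.4865, -0.1707, 0.0568]
eef_rot: [0.995, 0.1, 0.001, -0.001]
force: [-0.2, 7.1, 6.4]
gripper_width: 0.08
gripper_force: 39.9
```

send_rows:
  plan:
    - [0,0.001,0.001,0.1,1]
    - [0,0,0,0.1,1]
    - [0,0,0,0.1,1]
    - [0,0,0,0.1,1]
    - [0,0,0,0.1,1]

```text
time: 3.12
tool_pos: [0.4863, -0.1703, 0.0569]
eef_rot: [0.939, 0.345, 0.001, -0.0]
force: [0.7, 2.2, -1.1]
gripper_width: 0.077
gripper_force: 40.1
```

send_rows:
  plan:
    - [0,0,0,0.1,1]
    - [0,0,0,0.1,1]
    - [0,0,0,0.1,1]
    - [0,0,0,0.1,1]
    - [0,0,0,0.1,1]

```text
time: 3.53
tool_pos: [0.4861, -0.1701, 0.0569]
eef_rot: [0.824, 0.566, 0.001, -0.0]
force: [0.1, 3.4, -0.5]
gripper_width: 0.075
gripper_force: 40.2
```

send_rows:
  plan:
    - [0,0,0,0.1,1]
    - [0,0,0,0.1,1]
    - [0,0,0,0.1,1]
    - [0,0,0,0.1,1]
    - [0,0,0,0.1,1]

```text
time: 3.95
tool_pos: [0.4858, -0.17, 0.0569]
eef_rot: [0.659, 0.753, 0.0, -0.0]
force: [-0.3, 4.1, 1.2]
gripper_width: 0.077
gripper_force: 40.3
```

send_rows:
  plan:
    - [0,0,0,0.07,1]
    - [0,0,0,0,1]
    - [0,0,0,0,1]

```text
time: 4.2
tool_pos: [0.4858, -0.1701, 0.0569]
eef_rot: [0.635, 0.773, 0.0, -0.0]
force: [-0.9, 5.7, 3.1]
gripper_width: 0.085
gripper_force: 40.7
```

send_rows:
  plan:
    - [0,0,0,0,0.8]
    - [0,0,0,0,0.75]
    - [0,0,0,0,0.7]
    - [0,0,0,0,0.7]

```text
time: 4.53
tool_pos: [0.4863, -0.1716, 0.0565]
eef_rot: [0.634, 0.773, -0.0, 0.001]
force: [0.6, 0.2, -0.2]
gripper_width: 0.303
gripper_force: 0.0
```

send_rows:
  plan:
    - [0,0,0.01,0,0.7]
    - [0,0,0.02,0,0.7]
    - [0,0,0.03,0,0.6]
    - [0,0,0.03,0,0.6]
    - [0,0,0.005,0,0.6]

```text
time: 4.95
tool_pos: [0.4886, -0.1728, 0.1571]
eef_rot: [0.634, 0.773, 0.001, 0.005]
force: [1.6, -0.4, 1.3]
gripper_width: 0.4
gripper_force: 0.0
```

send_rows:
  plan:
    - [0.006,-0.008,0,-0.12,0.3]
    - [0.006,-0.008,0,-0.12,0.3]
    - [0.006,-0.008,0,-0.12,0.3]
    - [0.006,-0.008,0,-0.12,0.3]
    - [0.006,-0.008,0,-0.12,0.3]

```text
time: 5.37
tool_pos: [0.5162, -0.2116, 0.1517]
eef_rot: [0.836, 0.549, 0.0, 0.0]
force: [0.1, -0.1, -0.4]
gripper_width: 0.701
gripper_force: 0.0
```

send_rows:
  plan:
    - [0.006,-0.008,0,-0.12,0.3]
    - [0.006,-0.008,0,-0.12,0.3]
    - [0.006,-0.008,0,-0.12,0.3]
    - [0.006,-0.008,0,-0.12,0.3]
    - [0.006,-0.008,0,-0.12,0.3]

```text
time: 5.78
tool_pos: [0.5461, -0.2516, 0.1516]
eef_rot: [0.961, 0.278, -0.0, 0.0]
force: [0.7, 0.3, 0.1]
gripper_width: 0.698
gripper_force: 0.0
```

send_rows:
  plan:
    - [0.006,-0.008,0,-0.12,0.3]
    - [0.006,-0.008,0,-0.12,0.3]
    - [0.005,-0.006,0,-0.12,0.3]
    - [0,0,0,-0.01,0.3]
    - [0,0,0,0,0.3]

```text
time: 6.2
tool_pos: [0.5628, -0.2732, 0.1512]
eef_rot: [0.995, 0.1, -0.0, -0.0]
force: [-0.0, 0.3, -0.6]
gripper_width: 0.698
gripper_force: 0.0
```

Run:
```python
from h import *
a=grab('top','t2')['image'][130:250,240:400]; b=grab('scene','s2')['image'][150:270,240:400]
cv2.imwrite('pics/v2.png',cv2.convertScaleAbs(cv2.resize(np.hstack([a,b]),None,fx=2.5,fy=2.5,interpolation=cv2.INTER_CUBIC),alpha=1.5))
s=sensors.read_state();print(s['tool_pos'],s['eef_rot'],s['q'])
```

```text
[ 0.56253958 -0.27264355  0.15128721] [ 9.94908787e-01  1.00778944e-01 -2.32155006e-04 -2.37309240e-04] [-6.29515173e-01  4.51431505e-01  1.45489380e+00  4.63028195e-05
  1.23592987e+00  7.39365270e-01]
```

View pics/v2.png

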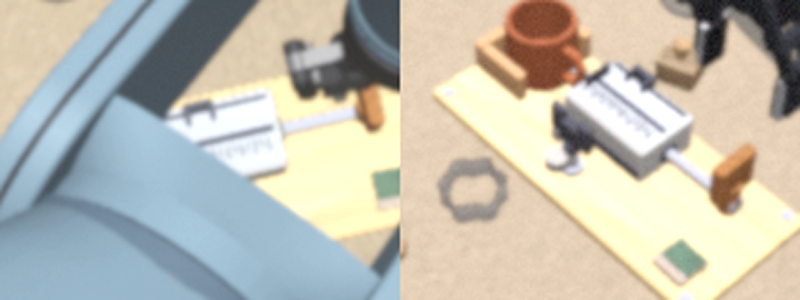

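The key now lies along the case, and the gripper hangs over the grip. I'll descend.

send_rows:
  plan:
    - [0,0,-0.022,0,0.3]
    - [0,0,-0.022,0,0.3]
    - [0,0,-0.022,0,0.3]
    - [0,0,-0.022,0,0.3]
    - [0,0,-0.015,0,0.3]

```text
time: 6.72
tool_pos: [0.5617, -0.2718, 0.0465]
eef_rot: [0.995, 0.101, -0.001, -0.001]
force: [-1.2, 0.3, -0.3]
gripper_width: 0.7
gripper_force: 0.0
```

send_rows:
  plan:
    - [0,0,0,0,0.6]
    - [0,0,0,0,0.8]
    - [0,0,0,0,1]
    - [0,0,0,0,1]
    - [0,0,0,0,1]

```text
time: 7.13
tool_pos: [0.5635, -0.2725, 0.0499]
eef_rot: [0.995, 0.1, 0.001, 0.0]
force: [0.1, 3.1, 4.2]
gripper_width: 0.163
gripper_force: 39.0
```

send_rows:
  plan:
    - [0,0,0,0,1]
    - [0,0,0,0,1]

```text
time: 7.3
tool_pos: [0.5635, -0.2726, 0.0498]
eef_rot: [0.995, 0.099, 0.001, 0.0]
force: [-1.1, 5.3, 6.6]
gripper_width: 0.158
gripper_force: 39.4
```

send_rows:
  plan:
    - [0.0004,-0.002,0,0,1]
    - [0.0004,-0.002,0,0,1]
    - [0.0004,-0.002,0,0,1]
    - [0.0004,-0.002,0,0,1]
    - [0.0004,-0.002,0,0,1]

```text
time: 7.72
tool_pos: [0.5655, -0.2821, 0.0498]
eef_rot: [0.995, 0.099, 0.001, -0.0]
force: [-0.8, 7.1, 7.5]
gripper_width: 0.158
gripper_force: 39.6
```

send_rows:
  plan:
    - [0.0004,-0.002,0,0,1]
    - [0.0004,-0.002,0,0,1]
    - [0.0004,-0.002,0,0,1]
    - [0.0004,-0.002,0,0,1]
    - [0.0004,-0.002,0,0,1]

```text
time: 8.13
tool_pos: [0.5675, -0.2917, 0.0498]
eef_rot: [0.995, 0.099, 0.001, -0.001]
force: [-1.1, 7.5, 8.0]
gripper_width: 0.156
gripper_force: 39.7
```

send_rows:
  plan:
    - [0,0,0,0,1]
    - [0,0,0,0,1]

```text
time: 8.3
tool_pos: [0.5676, -0.292, 0.0498]
eef_rot: [0.995, 0.099, 0.001, -0.0]
force: [-0.3, 7.5, 7.2]
gripper_width: 0.16
gripper_force: 39.5
```

Run:
```python
from h import *
a=grab('top','t3')['image'][150:225,290:390]; b=grab('scene','s3')['image'][165:240,295:395]
cv2.imwrite('pics/v3.png',cv2.convertScaleAbs(cv2.resize(np.hstack([a,b]),None,fx=4,fy=4,interpolation=cv2.INTER_CUBIC),alpha=1.5))
s=sensors.read_state();print(s['tool_pos'],s['force'],s['gripper_width'])
```

```text
[ 0.56760501 -0.29200324  0.04981405] [-0.22619819  6.62544789  6.72139309] 0.16328617334028553
```

View pics/v3.png

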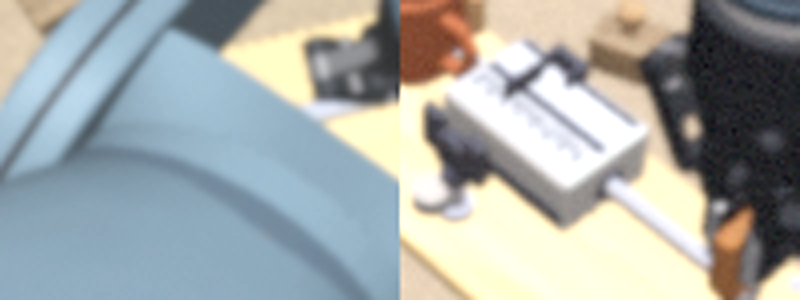

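The scene view shows the pointer bar, left end at (508,88), nearing the first prong at about (550,55). I'll draw a little further and zoom in.

send_rows:
  plan:
    - [0.0004,-0.002,0,0,1]
    - [0.0004,-0.002,0,0,1]
    - [0.0003,-0.0015,0,0,1]
    - [0,0,0,0,1]
    - [0,0,0,0,1]

```text
time: 8.82
tool_pos: [0.5687, -0.2972, 0.0498]
eef_rot: [0.995, 0.099, 0.001, -0.001]
force: [-1.1, 6.7, 6.4]
gripper_width: 0.165
gripper_force: 39.6
```

Run:
```python
from h import *
d=grab('scene','s4')
b=d['image'][170:210,310:360]
b=cv2.convertScaleAbs(cv2.resize(b,None,fx=15,fy=15,interpolation=cv2.INTER_CUBIC),alpha=1.5)
cv2.imwrite('pics/v4.png',b)
s=sensors.read_state();print(s['tool_pos'],s['force'],s['gripper_width'])
```

```text
[ 0.56868682 -0.29717328  0.04981793] [0.02196705 7.88548019 6.98148339] 0.16145413989594692
```

View pics/v4.png

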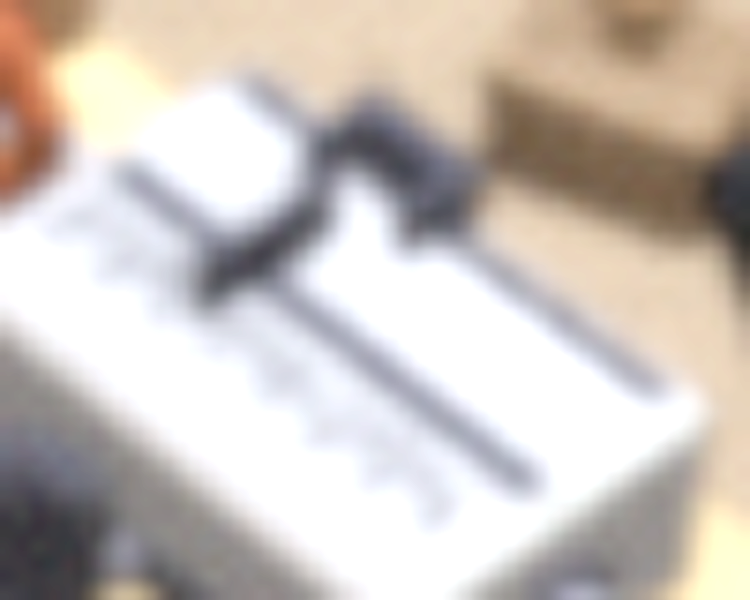

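The pointer's left end is at crop (208,265). It runs up to about (320,200), close to the first prong at about (335,145); the second prong is at (420,200).

Run:
```python
from h import *
d=load('s4'); j=np.load('jig.npz'); R,o=j['R'],j['o']
px=lambda x,y:((x+.5)/15-.5+310,(y+.5)/15-.5+170)
tj=lambda p:(R.T@(p[:2]-o)*1e3).round(1)
for n,x,y,z in(('ptrL top',203,255,.062),('ptr mid',262,225,.062),('case front R corner',705,400,.05),('slot near end',530,480,.05),('slot far end',125,165,.05),('prong1 top',335,140,.0625),('prong2 top',440,190,.0625),('prong2 tip foot',412,235,.05),('bar2 end',655,385,.05)): print(n,tj(plane(d,*px(x,y),z)))
def fw(x,y,z):
    w=R@[x/1e3,y/1e3]+o; u,v=proj(d,[*w,z/1e3]); return round((u+.5-310)*15),round((v+.5-170)*15)
for Y in(14,10.7,8): print(Y,'pointer',fw(-13,Y,62),fw(13,Y,62))
for Y in(19.7,1.7): print('prong',Y,[fw(x,Y,z) for x,z in((14,62.5),(14,50),(29,62.5))])
```

```text
ptrL top [-9.5 13.8]
ptr mid [ 0.  12.7]
case front R corner [ 29.8 -41. ]
slot near end [  2.7 -35.8]
slot far end [ 2.  41.6]
prong1 top [17.7 17.4]
prong2 top [21.7  1.4]
prong2 tip foot [21.9  6.2]
bar2 end [ 26.8 -34.7]
14 pointer (183, 267) (327, 173)
10.7 pointer (200, 281) (344, 187)
8 pointer (214, 292) (358, 198)
prong 19.7 [(303, 144), (301, 210), (385, 92)]
prong 1.7 [(397, 217), (393, 282), (479, 163)]
```

send_rows:
  plan:
    - [0.0003,-0.0013,0,0,1]
    - [0.0002,-0.0012,0,0,1]
    - [0,0,0,0,1]
    - [0,0,0,0,1]

```text
time: 9.2
tool_pos: [0.5692, -0.2994, 0.0498]
eef_rot: [0.995, 0.099, 0.001, -0.001]
force: [-0.5, 7.6, 7.5]
gripper_width: 0.165
gripper_force: 39.7
```

Run:
```python
from h import *
d=grab('scene','s5'); e=load('scene0')
f=lambda i:cv2.convertScaleAbs(cv2.resize(i['image'][172:202,306:346],None,fx=10,fy=10,interpolation=cv2.INTER_CUBIC),alpha=1.5)
cv2.imwrite('pics/v5.png',np.hstack([f(e),f(d)]))
s=sensors.read_state();print(s['tool_pos'],s['force'],s['gripper_width'])
```

```text
[ 0.56916449 -0.29945041  0.04982518] [-0.86516055  7.860892    7.88305827] 0.15905018115365402
```

View pics/v5.png

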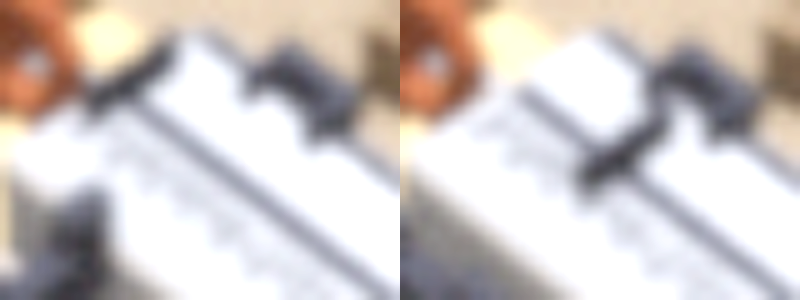

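The pointer now stands in the middle of the gap: travel is about 26 mm, and the marker measures about 25–26 mm. I'll ease it home.

send_rows:
  plan:
    - [-0.0004,0.002,0,0,1]
    - [-0.0004,0.002,0,0,1]
    - [-0.0004,0.002,0,0,1]
    - [-0.0004,0.002,0,0,1]
    - [-0.0004,0.002,0,0,1]

```text
time: 9.67
tool_pos: [0.5672, -0.29, 0.0499]
eef_rot: [0.995, 0.099, 0.001, -0.0]
force: [-0.6, 5.3, 6.6]
gripper_width: 0.155
gripper_force: 39.5
```

send_rows:
  plan:
    - [-0.0004,0.002,0,0,1]
    - [-0.0004,0.002,0,0,1]
    - [-0.0004,0.002,0,0,1]
    - [-0.0004,0.002,0,0,1]
    - [-0.0004,0.002,0,0,1]

```text
time: 10.08
tool_pos: [0.5651, -0.2804, 0.0498]
eef_rot: [0.995, 0.099, 0.001, 0.0]
force: [-0.1, 4.5, 5.9]
gripper_width: 0.162
gripper_force: 39.4
```

send_rows:
  plan:
    - [-0.0004,0.002,0,0,1]
    - [-0.0004,0.002,0,0,1]
    - [-0.0004,0.0015,0,0,1]
    - [-0.0002,0.001,0,0,1]
    - [0,0,0,0,1]

```text
time: 10.5
tool_pos: [0.5638, -0.2741, 0.0499]
eef_rot: [0.995, 0.099, 0.001, 0.0]
force: [-0.9, 5.2, 6.8]
gripper_width: 0.164
gripper_force: 39.4
```

send_rows:
  plan:
    - [0,0,0,0,1]
    - [0,0,0,0,1]

```text
time: 10.67
tool_pos: [0.5638, -0.2741, 0.0499]
eef_rot: [0.995, 0.099, 0.001, 0.0]
force: [-1.4, 5.0, 5.8]
gripper_width: 0.161
gripper_force: 39.4
```

send_rows:
  plan:
    - [-0.0002,0.001,0,0,1]
    - [-0.0002,0.001,0,0,1]
    - [0,0,0,0,1]
    - [0,0,0,0,1]

```text
time: 11.0
tool_pos: [0.5634, -0.2722, 0.0499]
eef_rot: [0.995, 0.099, 0.001, 0.0]
force: [-1.0, 4.9, 5.7]
gripper_width: 0.158
gripper_force: 39.4
```

send_rows:
  plan:
    - [-0.0002,0.001,0,0,1]
    - [0,0,0,0,1]
    - [0,0,0,0,1]

```text
time: 11.25
tool_pos: [0.5633, -0.2717, 0.0499]
eef_rot: [0.995, 0.099, 0.001, 0.001]
force: [-1.0, 3.2, 4.8]
gripper_width: 0.159
gripper_force: 39.2
```

send_rows:
  plan:
    - [-0.0002,0.001,0,0,1]
    - [0,0,0,0,1]
    - [0,0,0,0,1]

```text
time: 11.5
tool_pos: [0.5633, -0.2716, 0.0499]
eef_rot: [0.995, 0.099, 0.001, 0.001]
force: [-0.6, 0.8, 6.2]
gripper_width: 0.161
gripper_force: 39.4
```

send_rows:
  plan:
    - [0,0,0,0,0.75]
    - [0,0,0,0,0.65]
    - [0,0,0,0,0.55]
    - [0,0,0,0,0.55]

```text
time: 11.83
tool_pos: [0.5622, -0.2706, 0.048]
eef_rot: [0.995, 0.099, -0.0, -0.0]
force: [0.4, -0.5, 0.0]
gripper_width: 0.452
gripper_force: 0.0
```

send_rows:
  plan:
    - [0,0,0.01,0,0.5]
    - [0,0,0.02,0,0.5]
    - [0,0,0.03,0,0.5]
    - [0,0,0.03,0,0.5]
    - [0,0,0.03,0,0.5]

```text
time: 12.25
tool_pos: [0.5621, -0.2704, 0.17]
eef_rot: [0.995, 0.099, -0.0, -0.0]
force: [0.6, -0.7, 1.0]
gripper_width: 0.504
gripper_force: 0.0
```

send_rows:
  plan:
    - [-0.02,-0.025,0.01,0,0.5]
    - [-0.03,-0.025,0.01,0,0.5]
    - [-0.03,-0.025,0,0,0.5]
    - [-0.03,-0.025,0,0,0.5]
    - [-0.03,-0.025,0,0,0.5]

```text
time: 12.67
tool_pos: [0.4211, -0.3964, 0.1895]
eef_rot: [0.995, 0.1, 0.0, 0.001]
force: [0.8, -0.5, -0.6]
gripper_width: 0.5
gripper_force: 0.0
```

send_rows:
  plan:
    - [-0.03,-0.025,0,0,0.5]
    - [-0.03,-0.025,0,0,0.5]
    - [-0.03,-0.025,0,0,0.5]
    - [-0.02,-0.025,0,0,0.5]
    - [0,0,0,0,0.5]

```text
time: 13.08
tool_pos: [0.308, -0.5003, 0.1891]
eef_rot: [0.995, 0.097, -0.001, 0.002]
force: [0.5, -0.3, -1.3]
gripper_width: 0.502
gripper_force: 0.0
```

Run:
```python
from h import *
d=grab('top','t6'); grab('scene','s6'); e=load('top0')
f=lambda i:cv2.convertScaleAbs(cv2.resize(i['image'][155:225,290:420],None,fx=6,fy=6,interpolation=cv2.INTER_CUBIC),alpha=1.4)[:, :780]
a=np.vstack([f(e)[:300],f(d)[:300]]); cv2.imwrite('pics/v6.png',a); print(a.shape)
s=sensors.read_state();print(s['tool_pos'],s['force'])
```

```text
(600, 780, 3)
[ 0.31130781 -0.49647715  0.18870395] [-0.25021396  0.09015413 -0.5485742 ]
```

View pics/v6.png

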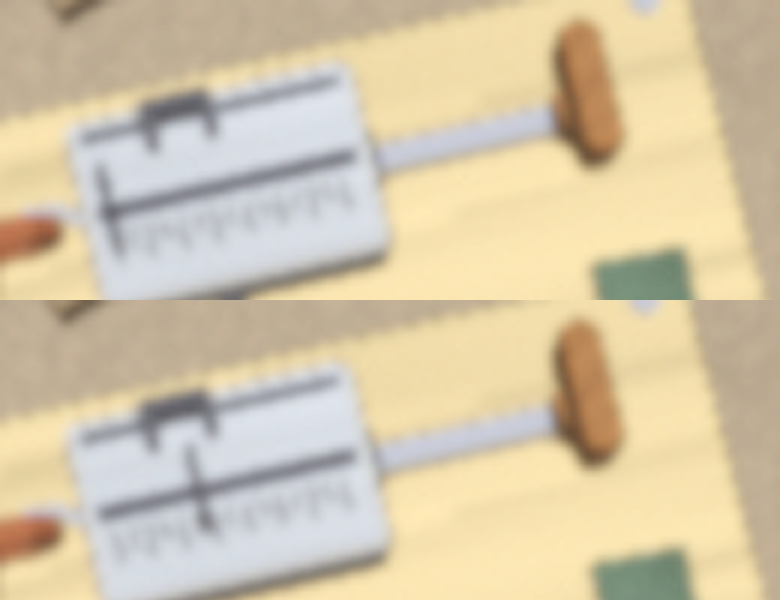

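In the lower panel (after), the pointer's top end is at (191,447), between prongs at (152,450) and (212,437). The marker hasn't moved and the grip is home, as in the upper panel (before). I'll hand in.

```bash
python3 -c "
from plant import order
print(order.finish_job())"
```

```text
the job is handed in; nothing more can be done
None
```

The job is handed in: key left open, grip eased back home, and the pointer standing between the prongs about 2 mm past their middle, with the marker and tile unmoved in the last picture; the stamp and cutter were out of that crop and not rechecked.

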